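# Put the bench tools away on their shadow mats

### The arm

A 6-joint arm with a two-finger parallel gripper is mounted at the origin on a cart in front of the work surface, level with it; the furniture and walls round the work are solid. World frame = base frame: x ahead of the robot, y to its left, z up, the work surface at z = 0. Lengths are in m, angles in rad, forces in N, time in s.
With the tool pointing down it reaches from about 0.4 to 0.825 m from the base axis. Payload 7 kg.
Tool frame: the origin (TCP) lies at the very end of the fingers, on their centre line; the grasp point (between the pads) lies ctrl.pinch_z behind it (ctrl.pinch_z is the distance from the TCP to the grasp point, in m); z points along the fingers, y is the line along which they close (so a half turn about z gives the same grasp; the last joint's range is limited). The gripper opens to 85 mm and grips with 20 to 120 N. Pads are 22 mm wide; open, the fingers measure 114 mm over their backs; the gripper's body (76 mm by 85 mm) begins 54 mm behind the grasp point. The pads swing forward as they close: fully open they stand 13 mm farther back than shut.
Start: joints at [-0.84, 0.359, 0.012, 0, -1.224, -0.288], TCP at [0.289, -0.61, 0.231] pointing down, gripper open.
Joint ranges: [-3.07, 3.07], [-1.43, 2.12], [-1.02, 1.25], [-3.03, 1.67], [-3.05, -0], [-3.03, 3.03]. Speed limits (rad/s): [2.39, 2.39, 3.01, 3.14, 3.14, 3.14].

### API

Orientations are given as a unit quaternion [x, y, z, w].
In Python, from rig import ctrl, viewer, job gives the robot as it stands.
- The arm moves only by the tool crank_tcp, called after "Emit:" as a command line: name --argument value ..., lists and objects as JSON in quotes. Schema: {"type":"object","properties":{"rows":{"type":"array","items":{"type":"number"},"minItems":6,"maxItems":72},"jaw":{"type":"number"},"clamp_n":{"type":"number"},"only":{"type":"string"},"quiet":{"type":"boolean"},"lines":{"type":"string"}},"required":["rows"],"additionalProperties":false}. rows is one flat list of numbers that holds 1 to 12 rows one after another, with no inner brackets; each row has 6 numbers: dx, dy, dz in m, then a rotation vector rx, ry, rz in rad; each row shifts and turns the commanded pose from where the row before left it, along the tool's axes as they then stand; what a row does not reach is not made up. A row lasts 1/12 s, in which the tool goes at most 0.0417 m and 0.125 rad, less where a joint would pass 70% of its speed; a pose out of reach is approached as far as the arm can. jaw is the opening from 0.0 (shut) to 1.0 (fully open), set as the call begins (left out keeps the last). The fingers move at their own pace and stop on an object; clamp_n is the grip in N (left out, the last holds). Time passes only in rows, so rows that do not move let the fingers close. The tool returns the time, the measured TCP pose, the force, the opening and the grip force at its end. only (a regular expression) keeps the lines of the reply that match it, lines (a string "A,B") keeps lines A to B, and quiet returns only ok. Input that does not fit is refused with a message, and nothing moves.
- ctrl.get_state(): the state, without advancing time (a new reading comes with each control period).
- viewer.get_image(name): name is "scene" or "top"; returns the picture (384x512x3 uint8, blue, green, red); there is no depth.
- viewer.camera_model(name): a dict with "K" (3x3 intrinsics, pixels), "xyz" and "attitude" of the camera in the world. Camera axes: x right, y down, z forward; pixel columns grow to the right and rows downward; lengths in m; the calibration is good to about 2 mm. A picture is of the moment at which its call begins. camera_model takes no time and is no camera call.
- job.job_done(): hands the job in; it is judged then, once.
The state is a dict: "time": time; "q": joint angles; "joint_vel": joint speeds; "joint_torque": joint torques, N m; "tool_pos": TCP position; "orientation": TCP orientation; "wrist_force": force on the tool from outside, world axes, zero at the start; "wrist_torque": the same for the moment, N m; "width": opening from 0.0 (shut) to 1.0 (fully open); "finger_force": force on a finger pad.
Only numpy, scipy, OpenCV 4.12 (cv2) and the standard library are available. Lean on these libraries where they do the work, as an engineer would, in place of code of your own. Each camera call takes 0.05 s, during which the arm holds its last target. There are 200 camera calls.

### The job

Tidy up the bench: put the tape measure, the blue pliers, the block plane and the steel bench dog each onto the shadow mat that shows its outline, the same way up as it is now and squarely on the outline (turned end for end is all right). Leave the sanding block and the wooden offcut where they are.

Things in the scene. Friction and masses are not known exactly. Their poses are not given: they have to be found in the camera images.
- tape: yellow pocket tape measure with black sides, standing upright on its flat base. Its case is 34 mm thick (x) and 68 mm long (y from -27 to +41 mm), 60 mm high; a hook sticks out low down at y = -41 mm. 0.24 kg. Grip it across the thickness, anywhere over the case. Origin: centre of its underside (bounding box 36 x 81 x 63 mm); y is its long axis, z up.
- blue_pliers: combination pliers with blue handles, rigidly closed, lying flat, 14 mm thick. Nose at y = -82 mm, handle ends at y = +82 mm; from y = -33 to +20 mm they are 48 mm wide over both handles and can be gripped across both there. 0.24 kg. Origin: centre of its underside (bounding box 48 x 163 x 14 mm); y is its long axis, z up.
- plane: small grey metal block plane with a black cap and a round wooden front knob, standing on its sole. Grip the flat cheeks: 52 mm over both, y -64 to +74 mm, 5 to 34 mm above the underside. 0.72 kg, balanced about its middle; knob at y = -65 mm. Origin: centre of its underside (bounding box 52 x 168 x 54 mm); y is its long axis, z up.
- dog: dark grey steel bench dog, a square bar lying flat: shank 25 mm wide and 18 mm thick from y = -38 to +62 mm, and a slightly thicker head, 29 mm wide and 23 mm high, from y = -62 to -38 mm. 0.19 kg. It leans by up to 2 degrees as the head is thicker. Grip it across the shank. Origin: centre of its underside (bounding box 29 x 125 x 23 mm); y is its long axis, z up.
- tape_mat: yellow shadow mat, 60 x 105 x 4 mm, with the printed black outline of the tape measure. Origin: centre of its underside, which is also where the tool's origin belongs; y is its long axis, z up; its top is 4 mm above the bench. It is fixed to the bench.
- pliers_mat: blue shadow mat, 72 x 184 x 4 mm, with the printed black outline of the pliers. Origin: centre of its underside, which is also where the tool's origin belongs; y is its long axis, z up; its top is 4 mm above the bench. It is fixed to the bench.
- plane_mat: green shadow mat, 72 x 188 x 4 mm, with the printed black outline of the block plane. Origin: centre of its underside, which is also where the tool's origin belongs; y is its long axis, z up; its top is 4 mm above the bench. It is fixed to the bench.
- dog_mat: off-white shadow mat, 54 x 147 x 4 mm, with the printed black outline of the bench dog. Origin: centre of its underside, which is also where the tool's origin belongs; y is its long axis, z up; its top is 4 mm above the bench. It is fixed to the bench.
- sander: reddish-brown cork sanding block wrapped in abrasive paper, 64 x 112 x 34 mm, lying flat; a bystander, to be left alone, under a wall cabinet that hangs 0.61 m above the bench (x over 0.58 m, y below 0.23 m). Origin: centre of the underside; y is the long axis.
- offcut: plain wooden offcut block, 40 x 75 x 30 mm; a bystander, to be left alone. Origin: centre of the underside; y is the long axis.
Things that resemble listed ones, but are neither listed nor needed, are in the scene too. There is more than one size of the dog; the one meant has the size given above.

How it is judged:
By the outcome, as a careful person would: the job done as asked, in the order asked, and still so for the second after the job is handed in, with the robot touching nothing.
It also fails if it takes over 99 s, if anything falls off the work surface, if the arm or the gripper's body presses on something with over 40 N, if the wrist force passes 120 N, or if a joint passes its speed limit or range.

## Working session

There is one attempt and no reset: what is moved stays moved. The work goes in short steps, Python scripts to look and compute and a tool call to move; the robot and the scene stay as the last step left them, time stands still between calls to the robot, and variables do not carry over. Pictures are saved under pics/ and viewed, at most 16 in all, crops included, and the job is handed in when it is done.

```bash
mkdir -p pics; ls; python3 - <<'E'
from rig import ctrl, viewer, job
import cv2
print(ctrl.get_state(), ctrl.pinch_z)
for n in ("top","scene"):
    im=viewer.get_image(n); cv2.imwrite(f"pics/{n}0.png",im); print(viewer.camera_model(n))
    cv2.imwrite(f"pics/{n}0v.png",cv2.resize(im,(800,600),interpolation=cv2.INTER_CUBIC))
E
```

```text
pics
{'time': 0.0, 'q': array([-8.39922876e-01,  3.59379951e-01,  1.10662783e-02, -3.63424241e-04,
       -1.22404895e+00, -2.88077018e-01]), 'joint_vel': array([-0.00112286, -0.00106969,  0.00049843, -0.00238475, -0.00051292,
        0.00011712]), 'joint_torque': array([-1.05113038e-03, -5.83313549e+01,  2.93417305e+01,  6.93702847e+00,
       -6.20239007e-03, -2.68384423e-05]), 'tool_pos': array([ 0.2889885 , -0.60949584,  0.23036897]), 'orientation': array([-2.19533478e-01,  9.75604638e-01,  7.67016410e-04, -2.32806114e-04]), 'wrist_force': array([ 0.30906849, -0.53752833,  0.02167024]), 'wrist_torque': array([ 0.00469218, -0.0061996 , -0.00567061]), 'finger_force': 0.0, 'width': 0.9971318602715905} 0.0187
{'K': array([[475.57344634,   0.        , 252.33803291],
       [  0.        , 475.57344634, 191.39206912],
       [  0.        ,   0.        ,   1.        ]]), 'xyz': array([0.37191224, 0.17318225, 1.76725676]), 'attitude': array([-0.6999227 ,  0.71215376, -0.03851256,  0.03823634])}
{'K': array([[418.77078414,   0.        , 259.22430954],
       [  0.        , 418.77078414, 189.0230867 ],
       [  0.        ,   0.        ,   1.        ]]), 'xyz': array([0.11631747, 0.97348298, 1.07283838]), 'attitude': array([-0.2464794 ,  0.89941372, -0.35007135,  0.08805062])}
```

View pics/top0v.png

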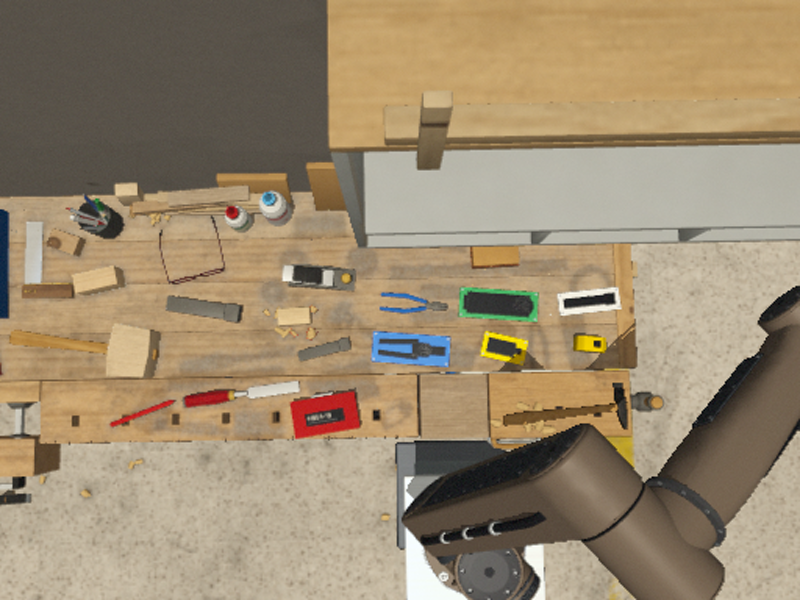

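View pics/scene0v.png

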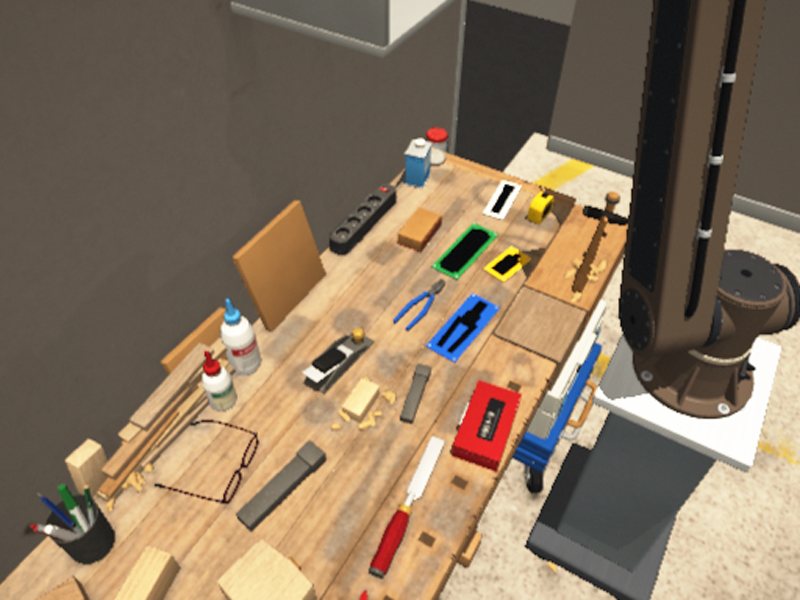

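```bash
cat > h.py <<'E'
import numpy as np, cv2
from scipy.spatial.transform import Rotation as R
from rig import ctrl, viewer, job
def ray(n,uv,z):
    m=viewer.camera_model(n); uv=np.atleast_2d(np.asarray(uv,float))
    d=np.c_[uv,np.ones(len(uv))]@np.linalg.inv(m["K"]).T@R.from_quat(m["attitude"]).as_matrix().T
    c=m["xyz"]; return (c+d*((z-c[2])/d[:,2:]))[:,:2]
def proj(n,p):
    m=viewer.camera_model(n); p=(np.atleast_2d(p)-m["xyz"])@R.from_quat(m["attitude"]).as_matrix()@m["K"].T
    return p[:,:2]/p[:,2:]
def rect(n,mask,z):
    """minAreaRect, in world, of the mask's largest contour: centre, long side, short side, long-axis angle (deg)"""
    c=max(cv2.findContours(mask,cv2.RETR_EXTERNAL,cv2.CHAIN_APPROX_NONE)[0],key=cv2.contourArea)[:,0]
    w=ray(n,c,z); (x,y),(a,b),t=cv2.minAreaRect((w*1000).astype(np.float32))
    if a<b: a,b,t=b,a,t+90
    return np.round([x,y,a,b,(t+90)%180-90],1)
E
python3 - <<'E'
from h import *
t=cv2.imread("pics/top0.png"); s=cv2.imread("pics/scene0.png")
print(ray("top",[[0,0],[511,0],[0,383],[511,383]],0))
cv2.imwrite("pics/c1.png",cv2.resize(t[160:240,175:405],None,fx=3.47,fy=3.47,interpolation=cv2.INTER_CUBIC))
cv2.imwrite("pics/c2.png",cv2.resize(s[105:280,185:370],None,fx=3.4,fy=3.4,interpolation=cv2.INTER_CUBIC))
hsv=[cv2.cvtColor(i,cv2.COLOR_BGR2HSV) for i in (t,s)]
rng=dict(blue=((100,120,60),(125,255,255)),green=((50,120,60),(80,255,255)),yellow=((24,170,120),(34,255,255)),white=((0,0,205),(179,50,255)))
for k,(lo,hi) in rng.items():
  for n,h in zip(("top","scene"),hsv):
    m=cv2.inRange(h,lo,hi)
    nn,l,st,_=cv2.connectedComponentsWithStats(m)
    for i in range(1,nn):
        if st[i,4]>25: print(k,n,st[i],rect(n,(l==i).astype(np.uint8),0.004))
E
```

```text
[[ 1.3345115   1.14449642]
 [ 1.29937859 -0.85298901]
 [-0.11001198  1.08644511]
 [-0.14137051 -0.74305712]]
blue top [  0 134   5  69 340] [ 669.7 1108.1  259.2   15.1    2.3]
blue top [244 188  29   6  56] [571.9 148.7 106.1  11.4  78.2]
blue top [243 196  30   4  62] [539.6 151.9 107.9  10.4 -88.9]
blue top [238 212  50  23 617] [446.1 135.1 181.7  71.2  84.6]
blue scene [260 100  14  19 204] [ 797.8 -281.4  123.1   54.4  -59.7]
blue scene [252 187  22  19  73] [572.1 146.1 109.3  15.5  77.2]
blue scene [260 188  18  23  68] [540.1 148.6 113.6  15.2 -89.6]
blue scene [273 189  46  43 667] [445.2 137.2 183.4  71.2  84.8]
blue scene [144 191  10  16  75] [892.1 354.5  69.1  30.2 -53.9]
blue scene [329 220  56  82 831] [198.1 202.5 330.8  57.5  88.9]
blue scene [ 27 318  19  19  86] [850.8 853.   81.1   8.   -6.7]
green top [294 184  50  22 309] [549.  -75.2 184.9  69.9  85. ]
green scene [278 144  40  35 265] [547.9 -73.5 187.   70.7  85.2]
green scene [ 37 310  12  16  94] [858.4 827.9  51.8  15.2 -16.3]
yellow top [307 212  31  21 259] [444.8 -85.4 105.8  60.1  76. ]
yellow top [3
[... 2426 characters left out ...]
.5  26.1 -82.8]
white scene [434 301  49  46 593] [-125.4  270.3  127.5  106.8   74.7]
white scene [501 300  11   9  43] [-212.6  139.6   29.    23.1   82.5]
white scene [468 303  33  32 326] [-163.2  223.6  103.8   69.1   48.3]
white scene [316 318  15   9  54] [205.2 454.5  37.5  22.5  30.7]
white scene [319 333   8   7  33] [188.3 491.8  17.3  16.7  15.9]
white scene [445 354  10  10  42] [-116.1  378.1   30.8   17.6   49. ]
white scene [462 355  13  13  40] [-152.9  362.1   33.3   13.9  -21.1]
white scene [418 360  12  20  85] [-66.2 441.7  54.8  17.8 -89.7]
white scene [330 368  10  16  55] [124.1 567.3  35.5  17.1 -49.9]
white scene [435 373   7   9  28] [-99.9 437.3  18.9  13.3 -46.3]
```

View pics/c1.png

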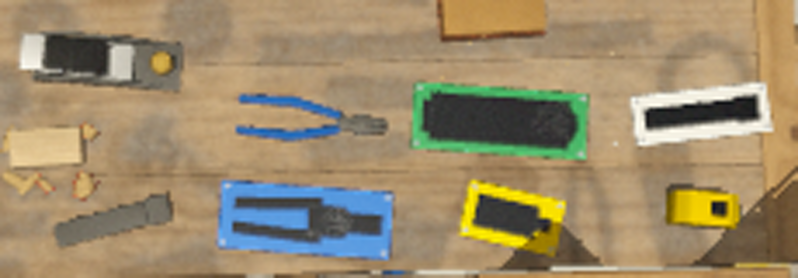

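View pics/c2.png

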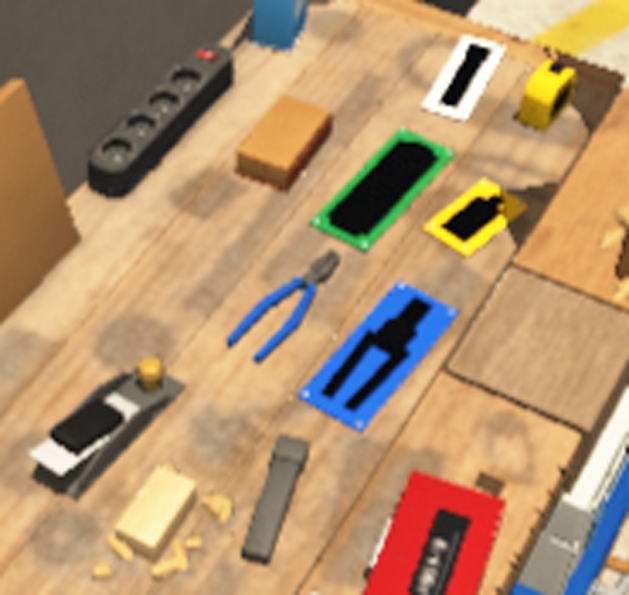

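```bash
python3 - <<'E'
from h import *
t=cv2.imread("pics/top0.png"); s=cv2.imread("pics/scene0.png")
rois=dict(plane=((176,165,55,26),(190,205,52,52),.03),dog=((186,210,45,24),(250,228,30,46),.018),pliers=((240,184,50,18),(248,175,40,40),.012),tape=((363,210,30,22),(334,118,24,28),.05))
tiles=[]
for k,(a,b,z) in rois.items():
  for n,im,(x,y,w,h) in (("top",t,a),("scene",s,b)):
    c=im[y:y+h,x:x+w]; hs=cv2.cvtColor(c,cv2.COLOR_BGR2HSV)
    m=(hs[...,1]<75).astype(np.uint8)
    if k=="pliers": m|=cv2.inRange(hs,(98,90,40),(128,255,255))//255
    if k=="tape": m=cv2.inRange(hs,(22,165,60),(36,255,255))//255
    full=np.zeros(im.shape[:2],np.uint8); full[y:y+h,x:x+w]=m
    if k=="pliers": full=cv2.morphologyEx(full,cv2.MORPH_CLOSE,np.ones((9,9)))
    print(k,n,m.sum(),rect(n,full,z))
    f=390/max(c.shape[:2]); f=min(f,145/h)
    g=np.hstack([cv2.resize(c,None,fx=f,fy=f,interpolation=cv2.INTER_CUBIC),cv2.resize(cv2.bitwise_and(c,c,mask=m),None,fx=f,fy=f,interpolation=0)])[:148,:400]
    p=np.zeros((148,400,3),np.uint8); p[:g.shape[0],:g.shape[1]]=g; tiles.append(p)
cv2.imwrite("pics/c3.png",np.vstack([np.hstack(tiles[i:i+2]) for i in range(0,8,2)]))
E
```

```text
plane top 681 [624.8 344.5 184.6  74.5  89.3]
plane scene 779 [616.6 362.5 155.   67.3  84.6]
dog top 247 [446.7 339.1 123.4  29.3 -75. ]
dog scene 312 [446.1 344.5 132.5  27.5 -76.2]
pliers top 370 [558.3 121.9 174.6  63.5  89. ]
pliers scene 358 [549.9 131.6 163.3  50.5  83.8]
tape top 194 [ 449.  -277.2   73.3   36.3   84.6]
tape scene 173 [ 446.1 -258.8  115.6   41.1  -85.9]
```

View pics/c3.png

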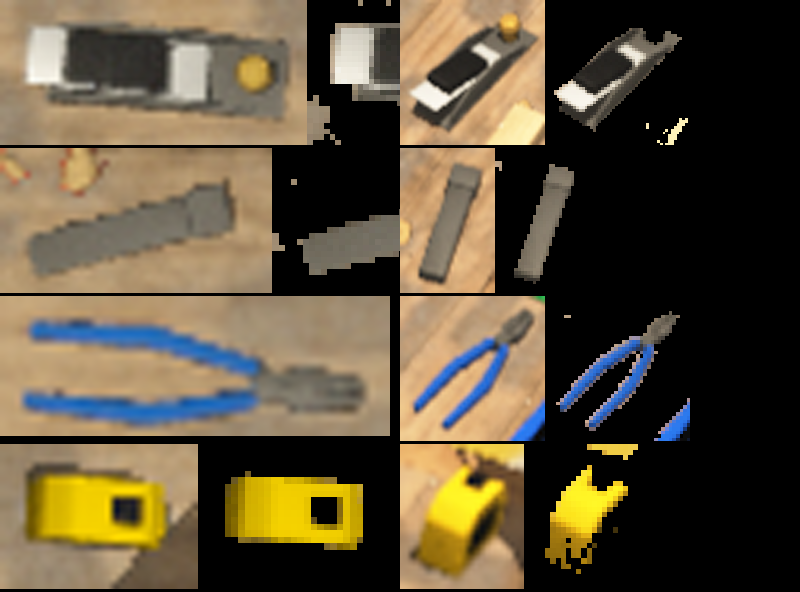

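```bash
cat >> h.py <<'E'
def plan(x,y,z,yaw=None):
    """yaw: direction of the closing line, deg; prints turn first, then shift in the turned tool axes"""
    s=ctrl.get_state(); M=R.from_quat(s["orientation"]).as_matrix()
    now=np.arctan2(M[1,1],M[0,1]); th=now if yaw is None else np.radians(yaw)
    d=np.array([x,y,z])-s["tool_pos"]; c,n=np.cos(th),np.sin(th)
    dr=(now-th+np.pi)%(2*np.pi)-np.pi
    print("yaw %.1f rz %.3f | dx %.4f dy %.4f dz %.4f | tilt %s"%(np.degrees(now),dr,-n*d[0]+c*d[1],c*d[0]+n*d[1],-d[2],np.round(M[:2,2],4)))
E
python3 - <<'E'
from h import *
t=cv2.imread("pics/top0.png")
hs=cv2.cvtColor(t,cv2.COLOR_BGR2HSV); m=np.zeros(t.shape[:2],np.uint8); m[210:232,363:393]=cv2.inRange(hs,(22,165,60),(36,255,255))[210:232,363:393]
print("tape top",rect("top",m,.06), "base +y end",ray("scene",[343.7,142.7],0))
a=ray("top",[[286.8,196.2],[243.2,192.9]],.008); d=a[1]-a[0]
print("pliers",a.mean(0),np.hypot(*d),np.degrees(np.arctan2(d[1],d[0])))
f=5.58; a=ray("top",[[176+287/f,165+80/f],[176+45/f,165+70/f]],.01); print("plane",a,a.mean(0),a[0]-a[1])
plan(.449,-.275,.2,174.5)
E
```

```text
tape top [ 448.6 -274.5   72.9   36.1   84.6] base +y end [[ 0.43894136 -0.25520225]]
pliers [0.55107181 0.1239924 ] 0.16255388956840194 84.65419232803734
plane [[0.61028175 0.26286455]
 [0.61983119 0.42449257]] [0.61505647 0.34367856] [-0.00954944 -0.16162802]
yaw 115.4 rz -1.032 | dx -0.3483 dy -0.1272 dz 0.0304 | tilt [-0.0008  0.0013]
```

Emit:
crank_tcp --rows '[0, 0, 0, 0, 0, -0.115, 0, 0, 0, 0, 0, -0.115, 0, 0, 0, 0, 0, -0.115, 0, 0, 0, 0, 0, -0.115, 0, 0, 0, 0, 0, -0.115, 0, 0, 0, 0, 0, -0.115, 0, 0, 0, 0, 0, -0.115, 0, 0, 0, 0, 0, -0.115, 0, 0, 0, 0, 0, -0.112]' --jaw 0.7 --clamp_n 40

```text
time: 0.85
tool_pos: [0.2891, -0.6096, 0.2307]
orientation: [-0.674, 0.738, 0.0, 0.0]
wrist_force: [-0.2, 0.4, -0.5]
width: 0.705
finger_force: 0.0
```

Emit:
crank_tcp --rows '[-0.035, -0.0127, 0, 0, 0, 0, -0.035, -0.0127, 0, 0, 0, 0, -0.035, -0.0127, 0, 0, 0, 0, -0.035, -0.0127, 0, 0, 0, 0, -0.035, -0.0127, 0, 0, 0, 0, -0.035, -0.0127, 0, 0, 0, 0, -0.035, -0.0127, 0, 0, 0, 0, -0.035, -0.0127, 0, 0, 0, 0, -0.035, -0.0127, 0, 0, 0, 0, -0.033, -0.0127, 0, 0, 0, 0, 0, 0, 0, 0, 0, 0]'

```text
time: 1.77
tool_pos: [0.4509, -0.2715, 0.2313]
orientation: [-0.674, 0.739, -0.0, 0.001]
wrist_force: [0.6, -1.4, 0.8]
width: 0.701
finger_force: 0.0
```

```bash
python3 -c "
from h import *
plan(.4485,-.279,.1,174.6)
cv2.imwrite('pics/a1.png',np.vstack([viewer.get_image('top')[170:260,250:450],viewer.get_image('scene')[60:180,250:450]]))"
```

```text
yaw 174.7 rz 0.002 | dx 0.0077 dy 0.0017 dz 0.1313 | tilt [0.0009 0.0006]
```

Emit:
crank_tcp --rows '[0.0077, 0.0017, 0.04, 0, 0, 0, 0, 0, 0.04, 0, 0, 0, 0, 0, 0.04, 0, 0, 0, 0, 0, 0.025, 0, 0, 0, 0, 0, 0.02, 0, 0, 0, 0, 0, 0.02, 0, 0, 0, 0, 0, 0.02, 0, 0, 0, 0, 0, 0.004, 0, 0, 0, 0, 0, 0, 0, 0, 0]'

```text
time: 2.62
tool_pos: [0.4448, -0.2838, 0.0209]
orientation: [-0.672, 0.741, 0.002, -0.001]
wrist_force: [-0.2, 0.5, 0.8]
width: 0.702
finger_force: 0.0
```

```bash
python3 -c "
from h import *
plan(.4485,-.279,.022,174.6)
t=viewer.get_image('top')[180:250,330:430]; s=viewer.get_image('scene')[70:170,300:400]
cv2.imwrite('pics/a2.png',np.hstack([cv2.resize(t,(400,280)),cv2.resize(s,(280,280))]))"
```

```text
yaw 174.4 rz -0.003 | dx -0.0051 dy -0.0032 dz -0.0011 | tilt [-0.0037  0.0007]
```

View pics/a2.png

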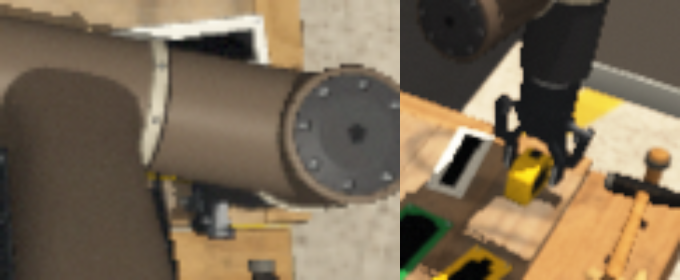

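The fingers straddle the tape (scene crop, tape at ~(530,178)); closing.

Emit:
crank_tcp --rows '[0, 0, 0, 0, 0, 0, 0, 0, 0, 0, 0, 0, 0, 0, 0, 0, 0, 0, 0, 0, 0, 0, 0, 0, 0, 0, 0, 0, 0, 0, 0, 0, 0, 0, 0, 0]' --jaw 0 --clamp_n 50

```text
time: 3.22
tool_pos: [0.4476, -0.2836, 0.0237]
orientation: [-0.673, 0.74, -0.001, 0.001]
wrist_force: [-0.7, -0.9, 5.9]
width: 0.393
finger_force: 50.2
```

Emit:
crank_tcp --rows '[0, 0, -0.03, 0, 0, 0, 0, 0, -0.04, 0, 0, 0, 0, 0, -0.02, 0, 0, 0, 0, 0, 0, 0, 0, 0, 0, 0, 0, 0, 0, 0]'

```text
time: 3.63
tool_pos: [0.4471, -0.283, 0.1136]
orientation: [-0.672, 0.74, -0.001, 0.001]
wrist_force: [-0.9, 0.3, -3.4]
width: 0.387
finger_force: 50.9
```

```bash
python3 -c "
from h import *
print(ctrl.get_state()['tool_pos'])
plan(.444,-.085+.0,.1,165.9)"
```

```text
[ 0.44708014 -0.28304907  0.11362091]
yaw 174.5 rz 0.150 | dx -0.1913 dy 0.0512 dz 0.0136 | tilt [ 0.0032 -0.0002]
```

Emit:
crank_tcp --rows '[0, 0, 0, 0, 0, 0.075, 0, 0, 0, 0, 0, 0.075, -0.038, 0.0104, 0, 0, 0, 0, -0.038, 0.0104, 0, 0, 0, 0, -0.038, 0.0104, 0, 0, 0, 0, -0.038, 0.0104, 0, 0, 0, 0, -0.038, 0.0104, 0.0, 0, 0, 0, 0, 0, 0.03, 0, 0, 0, 0, 0, 0.02, 0, 0, 0, 0, 0, 0, 0, 0, 0, 0, 0, 0, 0, 0, 0]'

```text
time: 4.55
tool_pos: [0.4406, -0.0864, 0.061]
orientation: [-0.615, 0.788, 0.001, -0.002]
wrist_force: [-0.1, -0.2, -1.1]
width: 0.392
finger_force: 50.7
```

```bash
python3 -c "
from h import *
plan(.4447,-.0822,.0285,165.9)"
```

```text
yaw 165.9 rz 0.001 | dx -0.0051 dy -0.0029 dz 0.0325 | tilt [-0.0047 -0.0011]
```

Emit:
crank_tcp --rows '[-0.0051, -0.0029, 0.015, 0, 0, 0, 0, 0, 0, 0, 0, 0, 0, 0, 0, 0, 0, 0, 0, 0, 0, 0, 0, 0]'

```text
time: 4.88
tool_pos: [0.4466, -0.0825, 0.0481]
orientation: [-0.615, 0.789, -0.0, 0.0]
wrist_force: [0.3, 0.1, -2.0]
width: 0.394
finger_force: 50.7
```

```bash
python3 -c "
from h import *
plan(.4447,-.0822,.0285,165.9)
t=viewer.get_image('top')[195:250,280:360]; s=viewer.get_image('scene')[110:210,270:370]
cv2.imwrite('pics/a3.png',np.hstack([cv2.resize(t,(400,275)),cv2.resize(s,(275,275))]))"
```

```text
yaw 165.9 rz -0.001 | dx 0.0002 dy 0.0019 dz 0.0196 | tilt [ 0.0004 -0.    ]
```

View pics/a3.png

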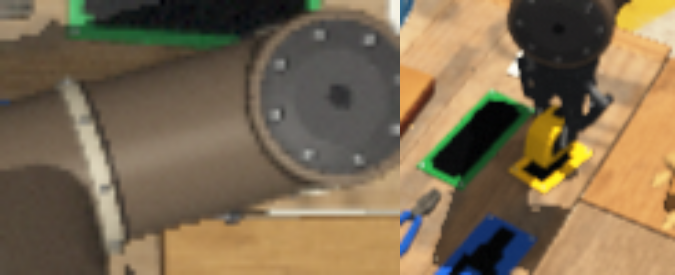

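Tape held over its mat (scene crop, ~(548,150)); lowering and releasing.

Emit:
crank_tcp --rows '[0.0002, 0.0019, 0.01, 0, 0, 0, 0, 0, 0.009, 0, 0, 0, 0, 0, 0, 0, 0, 0, 0, 0, 0, 0, 0, 0]'

```text
time: 5.32
tool_pos: [0.4445, -0.0819, 0.0287]
orientation: [-0.615, 0.789, -0.0, -0.0]
wrist_force: [0.4, 0.0, -2.7]
width: 0.391
finger_force: 50.8
```

```bash
python3 -c "
from h import *
plan(.4447,-.0822,.0285,165.9)"
```

```text
yaw 165.9 rz -0.000 | dx 0.0002 dy -0.0003 dz 0.0002 | tilt [-0.0001 -0.0001]
```

Emit:
crank_tcp --rows '[0, 0, 0, 0, 0, 0, 0, 0, 0, 0, 0, 0, 0, 0, 0, 0, 0, 0, 0, 0, 0, 0, 0, 0, 0, 0, -0.03, 0, 0, 0, 0, 0, -0.04, 0, 0, 0, 0, 0, -0.04, 0, 0, 0, 0, 0, 0, 0, 0, 0]' --jaw 0.75

```text
time: 5.98
tool_pos: [0.4489, -0.0814, 0.1457]
orientation: [-0.616, 0.788, -0.003, 0.005]
wrist_force: [2.1, 1.1, -0.1]
width: 0.753
finger_force: 0.0
```

Emit:
crank_tcp --rows '[-0.038, 0, 0, 0, 0, 0, -0.038, 0, 0, 0, 0, 0, -0.038, 0, 0, 0, 0, 0, -0.038, 0, 0, 0, 0, 0, -0.038, 0, 0, 0, 0, 0, 0, 0, 0, 0, 0, 0, 0, 0, 0, 0, 0, 0]'

```text
time: 6.57
tool_pos: [0.491, 0.1043, 0.1382]
orientation: [-0.616, 0.788, -0.0, -0.0]
wrist_force: [-0.5, -1.1, -0.9]
width: 0.749
finger_force: 0.0
```

```bash
python3 -c "
from h import *
plan(.551,.124,.1,174.7)
t=viewer.get_image('top'); s=viewer.get_image('scene');cv2.imwrite('pics/t4.png',t);cv2.imwrite('pics/s4.png',s)
t=t[205:240,300:345]; s=s[140:190,300:350]
cv2.imwrite('pics/a4.png',np.hstack([cv2.resize(t,(450,350),interpolation=2),cv2.resize(s,(350,350),interpolation=2)]))"
```

```text
yaw 166.1 rz -0.151 | dx -0.0251 dy -0.0579 dz 0.0382 | tilt [-0.0001 -0.0001]
```

View pics/a4.png

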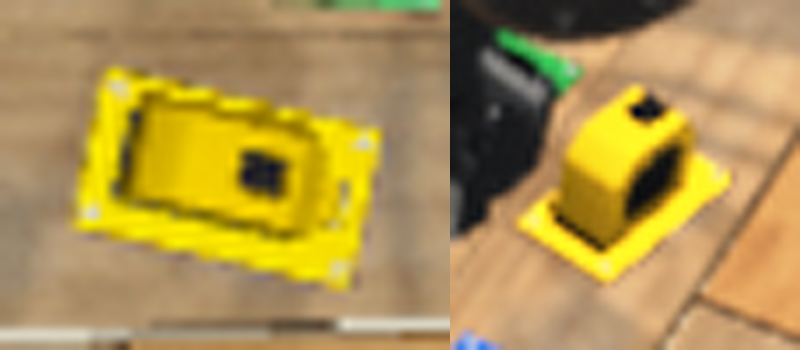

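```bash
python3 - <<'E'
from h import *
c=np.array([.444,-.0847]); u=np.array([np.cos(np.radians(75.9)),np.sin(np.radians(75.9))]); v=np.array([-u[1],u[0]])
sc=lambda p:(300-.5+.5+(p[0]-450)/7,140+p[1]/7); tp=lambda p:(300+p[0]/10-.5,205+p[1]/10-.5)
def show(k,n,p,z):
    w=ray(n,p,z)[0]-c; print(k,np.round([w@u*1000,w@v*1000],1))
for k,p in dict(face1=(563,200),face2=(607,237),strip1=(553,212),strip2=(603,250),mat1=(518,222),mat2=(608,283),mat3=(730,180)).items(): show(k,"scene",sc(p),.004)
for k,p in dict(mat1=(105,68),mat2=(78,228),mat3=(350,290),mat4=(380,130),stripout=(120,155),stripin=(138,155),hook=(347,200),hookin=(338,200)).items(): show("T"+k,"top",tp(p),.004)
for k,p in dict(topR1=(325,135),topR2=(300,235),).items(): show("T"+k,"top",tp(p),.064)
E
```

```text
face1 [ 23.2 -19.7]
face2 [28.  13.3]
strip1 [ 33.7 -17.7]
strip2 [36.8 17.6]
mat1 [ 52.1 -25.8]
mat2 [53.2 34. ]
mat3 [-50.3  32.5]
Tmat1 [ 51.7 -30.4]
Tmat2 [48.8 29.8]
Tmat3 [-54.   29.3]
Tmat4 [-52.5 -31. ]
Tstripout [39.4 -0.1]
Tstripin [32.9 -1.6]
Thook [-46.   -2.9]
Thookin [-42.7  -2.2]
TtopR1 [-24.  -19.2]
TtopR2 [-22.7  17.7]
```

The tape stands within ~2 mm of its outline (outline strips about even, scene crop (580,225), top hook line (345,195)). Next: pliers.

Emit:
crank_tcp --rows '[0, 0, 0, 0, 0, -0.076, 0, 0, 0, 0, 0, -0.075, -0.011, -0.0305, 0.02, 0, 0, 0, -0.011, -0.0305, 0.02, 0, 0, 0, 0, 0, 0.02, 0, 0, 0, 0, 0, 0, 0, 0, 0, 0, 0, 0, 0, 0, 0, 0, 0, 0, 0, 0, 0]' --jaw 0.88

```text
time: 7.33
tool_pos: [0.5534, 0.1178, 0.0792]
orientation: [-0.672, 0.74, -0.0, 0.0]
wrist_force: [0.2, -0.2, 1.0]
width: 0.884
finger_force: 0.0
```

```bash
python3 -c "
from h import *
plan(.5505,.119,.003,174.7)"
```

```text
yaw 174.5 rz -0.003 | dx -0.0010 dy 0.0030 dz 0.0762 | tilt [ 0.0003 -0.0001]
```

Emit:
crank_tcp --rows '[-0.001, 0.003, 0.02, 0, 0, 0, 0, 0, 0.02, 0, 0, 0, 0, 0, 0.015, 0, 0, 0, 0, 0, 0.01, 0, 0, 0, 0, 0, 0.006, 0, 0, 0, 0, 0, 0.004, 0, 0, 0, 0, 0, 0, 0, 0, 0, 0, 0, 0, 0, 0, 0]'

```text
time: 8.0
tool_pos: [0.5512, 0.1202, 0.0041]
orientation: [-0.673, 0.74, -0.0, 0.0]
wrist_force: [-0.6, -0.8, 0.0]
width: 0.881
finger_force: 0.0
```

Emit:
crank_tcp --rows '[0, 0, 0, 0, 0, 0, 0, 0, 0, 0, 0, 0, 0, 0, 0, 0, 0, 0, 0, 0, 0, 0, 0, 0, 0, 0, 0, 0, 0, 0]' --jaw 0 --clamp_n 60

```text
time: 8.42
tool_pos: [0.5512, 0.1203, 0.0044]
orientation: [-0.673, 0.74, -0.0, 0.001]
wrist_force: [-3.5, 0.7, 8.4]
width: 0.403
finger_force: 57.3
```

```bash
python3 -c "
from h import *
t=viewer.get_image('top')[170:240,220:320]; s=viewer.get_image('scene')[140:240,220:320]
plan(.5505,.119,.003,174.7)
cv2.imwrite('pics/a5.png',np.hstack([cv2.resize(t,(400,280)),cv2.resize(s,(400,400))[60:340]]))"
```

```text
yaw 174.6 rz -0.002 | dx 0.0013 dy 0.0006 dz 0.0014 | tilt [0.0012 0.0005]
```

View pics/a5.png

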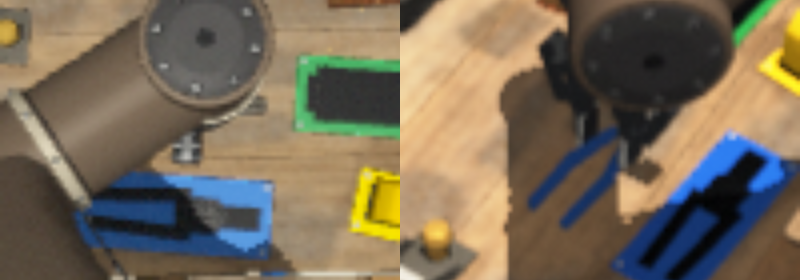

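Emit:
crank_tcp --rows '[0, 0, -0.02, 0, 0, 0, 0, 0, -0.03, 0, 0, 0, 0, 0, 0, 0, 0, 0, 0, 0, 0, 0, 0, 0]'

```text
time: 8.85
tool_pos: [0.5516, 0.1206, 0.0548]
orientation: [-0.673, 0.74, -0.0, 0.002]
wrist_force: [-0.8, -0.1, -2.7]
width: 0.404
finger_force: 58.5
```

```bash
python3 -c "
from h import *
s=viewer.get_image('scene')[150:220,230:310]
plan(.5505,.119,.003,174.7)
cv2.imwrite('pics/a6.png',cv2.resize(s,(640,560),interpolation=2))"
```

```text
yaw 174.5 rz -0.003 | dx 0.0011 dy 0.0000 dz 0.0505 | tilt [0.0006 0.0008]
```

View pics/a6.png

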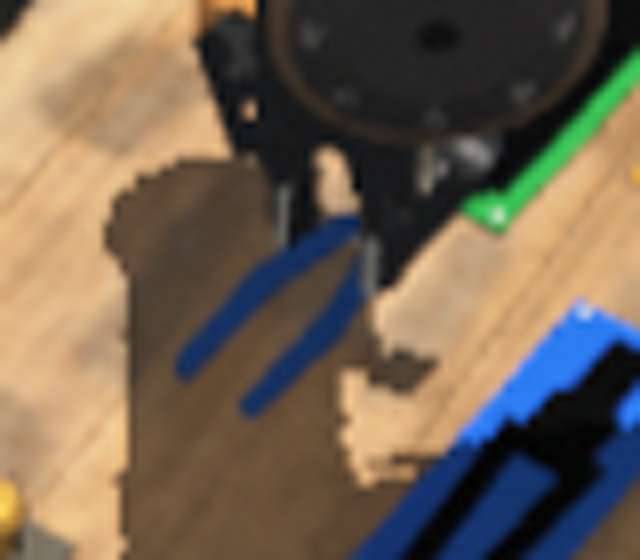

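```bash
python3 - <<'E'
from h import *
t=cv2.imread("pics/top0.png")
def rectify(n,im,c,ang,z):
    u=np.array([np.cos(np.radians(ang)),np.sin(np.radians(ang))]); v=np.array([u[1],-u[0]])
    y,x=np.meshgrid(np.arange(-92,93,3),np.arange(-34,35,4)); 
    P=np.array(c)+y[...,None]/1e3*u+x[...,None]/1e3*v
    p=proj(n,np.c_[P.reshape(-1,2),np.full(y.size,z)]).astype(np.float32).reshape(*y.shape,2)
    return cv2.cvtColor(cv2.remap(im,p[...,0],p[...,1],1),cv2.COLOR_BGR2HSV)
a=rectify("top",t,(.4457,.1361),84.7,.004); b=rectify("top",t,(.551,.124),84.7,.008)
for r in (a[...,2]<120): print("".join(".#"[int(q)] for q in r))
print()
for r in ((b[...,1]<75)|((b[...,0]>95)&(b[...,0]<130)&(b[...,1]>90))): print("".join(".#"[int(q)] for q in r))
E
```

```text
..............................................................
..............................................................
..............................................................
............................#.................................
..........................##########################..........
..................######################################......
................###############.........################......
....#########################.................................
....##########################................................
....##########################................................
....##########################................................
....##########.###############.................##.######......
.................#######################################......
.........................###############################......
..........................#############.......................
..............................................................
..............................................................
.............................
[... 468 characters left out ...]
####...
.....############################.............................
....########################..................................
.....####################.....................................
.....###################.###..................................
...........######...##########.#####..........................
.............#.......###.##################################...
...............#.......#####################################..
................###.#.####.....####.#####################.#...
.##..#..........###########........#####################......
.##....###....#########.##....................................
####..####.......#######.#....................................
```

```bash
python3 -c "
import cv2,numpy as np
t=cv2.imread('pics/t4.png');s=cv2.imread('pics/s4.png');s0=cv2.imread('pics/scene0.png')
a=cv2.resize(t[115:305],(800,297),interpolation=2)
c=s[90:260,250:480]; d=s0[100:290,190:420]
cv2.imwrite('pics/a7.png',np.vstack([a,np.hstack([cv2.resize(c,(400,296),interpolation=2),cv2.resize(d,(400,296),interpolation=2)])]))"
```

```text
(no output)
```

View pics/a7.png

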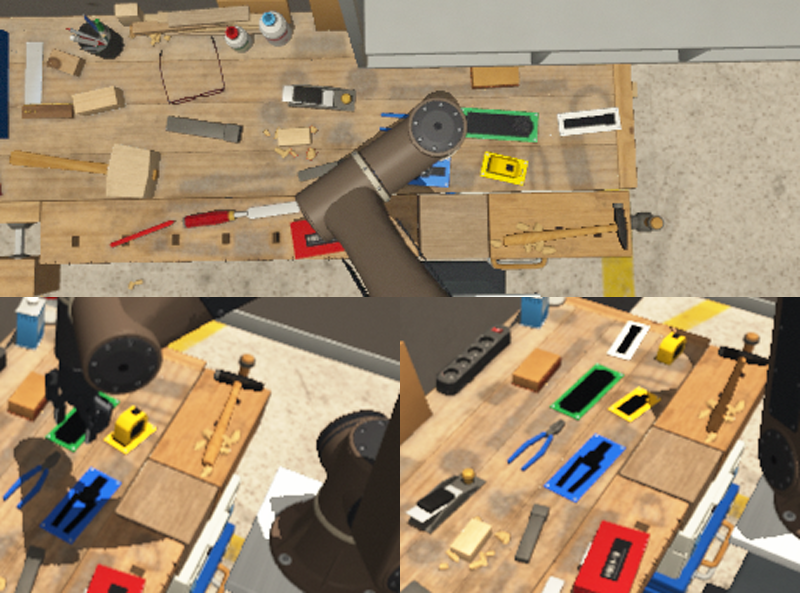

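No other pliers anywhere, so this is the pair; carrying it to the blue mat (top ~(430,170)).

```bash
python3 -c "
from h import *
plan(.4454,.1325,.05,174.7)"
```

```text
yaw 174.5 rz -0.003 | dx -0.0027 dy 0.1059 dz 0.0035 | tilt [0.0006 0.0008]
```

Emit:
crank_tcp --rows '[-0.0014, 0.0357, 0, 0, 0, 0, -0.0014, 0.0357, 0, 0, 0, 0, 0, 0.0357, 0, 0, 0, 0, 0, 0, 0.01, 0, 0, 0, 0, 0, 0.01, 0, 0, 0, 0, 0, 0, 0, 0, 0, 0, 0, 0, 0, 0, 0, 0, 0, 0, 0, 0, 0]'

```text
time: 9.57
tool_pos: [0.4444, 0.1327, 0.033]
orientation: [-0.673, 0.74, 0.0, -0.001]
wrist_force: [-1.0, 0.8, -2.1]
width: 0.406
finger_force: 58.8
```

```bash
python3 -c "
from h import *
plan(.4454,.1325,.0095,174.7)"
```

```text
yaw 174.5 rz -0.003 | dx 0.0001 dy -0.0011 dz 0.0235 | tilt [-0.0009 -0.0008]
```

Emit:
crank_tcp --rows '[0, -0.0011, 0.01, 0, 0, 0, 0, 0, 0.009, 0, 0, 0, 0, 0, 0.004, 0, 0, 0, 0, 0, 0, 0, 0, 0, 0, 0, 0, 0, 0, 0]'

```text
time: 9.98
tool_pos: [0.4453, 0.1325, 0.0101]
orientation: [-0.673, 0.74, -0.0, -0.001]
wrist_force: [-0.7, 0.9, -1.4]
width: 0.405
finger_force: 58.8
```

Emit:
crank_tcp --rows '[0, 0, 0, 0, 0, 0, 0, 0, 0, 0, 0, 0, 0, 0, 0, 0, 0, 0, 0, 0, 0, 0, 0, 0, 0, 0, -0.03, 0, 0, 0, 0, 0, -0.04, 0, 0, 0, 0, 0, -0.04, 0, 0, 0, 0, 0, 0, 0, 0, 0]' --jaw 0.8

```text
time: 10.65
tool_pos: [0.4493, 0.1351, 0.1277]
orientation: [-0.673, 0.739, -0.001, 0.006]
wrist_force: [1.5, 1.3, 0.7]
width: 0.799
finger_force: 0.0
```

Emit:
crank_tcp --rows '[-0.038, -0.02, 0, 0, 0, 0, -0.038, -0.03, 0, 0, 0, 0, -0.038, -0.03, 0, 0, 0, 0, -0.038, -0.03, 0, 0, 0, 0, -0.038, -0.03, 0, 0, 0, 0, -0.02, -0.03, 0, 0, 0, 0, 0, 0, 0, 0, 0, 0, 0, 0, 0, 0, 0, 0]'

```text
time: 11.32
tool_pos: [0.6161, 0.3059, 0.1187]
orientation: [-0.673, 0.74, 0.0, -0.001]
wrist_force: [-0.2, -0.8, -1.2]
width: 0.797
finger_force: 0.0
```

```bash
python3 -c "
from h import *
plan(.615,.34,.1,174.7)
t=viewer.get_image('top'); s=viewer.get_image('scene');cv2.imwrite('pics/t5.png',t);cv2.imwrite('pics/s5.png',s)
t=t[205:240,230:295]; s=s[180:240,265:325]
cv2.imwrite('pics/a8.png',np.hstack([cv2.resize(t,(455,245),interpolation=2),cv2.resize(s,(245,245),interpolation=2)]))"
```

```text
yaw 174.6 rz -0.003 | dx -0.0339 dy 0.0043 dz 0.0187 | tilt [-0.0011 -0.001 ]
```

View pics/a8.png

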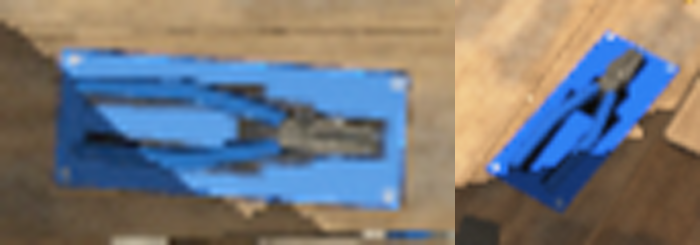

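```bash
python3 - <<'E'
from h import *
c=np.array([.4457,.1361]); g=np.radians(84.7); u=np.array([np.cos(g),np.sin(g)]); v=np.array([u[1],-u[0]])
for n,f,(x,y,w,h),z,f0,(x0,y0,w0,h0) in (("top","t5",(266,218,25,14),.014,"top0",(265,187,25,16)),("scene","s5",(290,185,30,30),.014,"scene0",(270,176,20,20))):
    for tag,ff,(X,Y,W,H),zz,cc in (("placed",f,(x,y,w,h),z+.002,c),("orig",f0,(x0,y0,w0,h0),z-.002,np.array([.551,.124]))):
        im=cv2.imread(f"pics/{ff}.png")[Y:Y+H,X:X+W]; hs=cv2.cvtColor(im,cv2.COLOR_BGR2HSV)
        m=((hs[...,1]<75)&(hs[...,2]>55)&(hs[...,2]<150)).astype(np.uint8)
        k,l,st,_=cv2.connectedComponentsWithStats(m,connectivity=8); i=1+np.argmax(st[1:,4]); yy,xx=np.nonzero(l==i)
        p=(ray(n,np.c_[xx+X,yy+Y],zz)-cc)*1000; q=np.c_[p@u,p@v]
        d=np.linalg.svd(q-q.mean(0),full_matrices=False)[2][0]
        print(n,tag,len(q),"along",q.min(0).round(1),q.max(0).round(1),"mean",q.mean(0).round(1),"ang",round(np.degrees(np.arctan(d[1]/d[0])),1))
E
```

```text
top placed 94 along [-79.5 -12.9] [-13.2  13.8] mean [-47.6   0.6] ang -2.1
top orig 76 along [-78.3 -11.2] [-21.2  14.8] mean [-49.7   0.4] ang 2.8
scene placed 61 along [-74.7 -12.4] [-20.4   8.2] mean [-49.4  -2.1] ang 1.0
scene orig 57 along [-74.2 -10.7] [-14.4   8.8] mean [-47.6  -1. ] ang 0.5
```

```bash
python3 - <<'E'
from h import *
f=5.58; T=lambda x,y:(176+x/f-.4,165+y/f-.4)
a=ray("top",[T(50,100),T(280,119)],0); d=a[0]-a[1]; print(a,np.degrees(np.arctan2(d[1],d[0])))
u=d/np.hypot(*d); print("centre line pt", a.mean(0)+.026*np.array([u[1],-u[0]]))
# sole front side edge by saturation, column by column
im=cv2.imread("pics/top0.png"); s=cv2.cvtColor(im,cv2.COLOR_BGR2HSV)[...,1]
pts=[]
for x in range(190,226,2):
    col=s[176:192,x].astype(float); i=np.nonzero((col[:-1]<80)&(col[1:]>=80))[0]
    if len(i): k=i[0]; pts.append((x,176+k+(80-col[k])/(col[k+1]-col[k])))
w=ray("top",pts,0); print(np.round(w[:,0]*1000),np.round(w[:,1]*1000)); p=np.polyfit(w[:,1],w[:,0],1); print(90-np.degrees(np.arctan(p[0])), np.polyval(p,.34))
plan(.615,.34,.1,174.7)
E
```

```text
[[0.60239599 0.42409724]
 [0.58686941 0.26985569]] 84.25173944929612
centre line pt [0.62050196 0.34437236]
[600. 599. 599. 599. 597. 597. 596. 595. 595. 594. 593. 592. 592. 591.
 589. 589. 588. 588.] [404. 396. 389. 381. 374. 366. 359. 351. 344. 336. 329. 321. 314. 306.
 299. 291. 284. 277.]
84.4115908571357 0.5940403295860381
yaw 174.5 rz -0.003 | dx -0.0351 dy 0.0030 dz 0.0198 | tilt [-0.001  -0.0006]
```

```bash
python3 -c "
from h import *
plan(.6204,.344,.07,174.4)"
```

```text
yaw 174.5 rz 0.002 | dx -0.0396 dy -0.0018 dz 0.0498 | tilt [-0.001  -0.0006]
```

Emit:
crank_tcp --rows '[-0.039, -0.0015, 0.02, 0, 0, 0, 0, 0, 0.02, 0, 0, 0, 0, 0, 0, 0, 0, 0, 0, 0, 0, 0, 0, 0]' --jaw 0.97

```text
time: 11.75
tool_pos: [0.6189, 0.341, 0.081]
orientation: [-0.673, 0.74, -0.0, -0.001]
wrist_force: [0.7, 0.2, 0.8]
width: 0.968
finger_force: 0.0
```

```bash
python3 -c "
from h import *
plan(.6204,.344,.004,174.4)
s=viewer.get_image('scene')[180:270,180:270]
cv2.imwrite('pics/a9.png',cv2.resize(s,(540,540),interpolation=2))"
```

```text
yaw 174.6 rz 0.003 | dx -0.0031 dy -0.0012 dz 0.0770 | tilt [-0.0017 -0.0015]
```

View pics/a9.png

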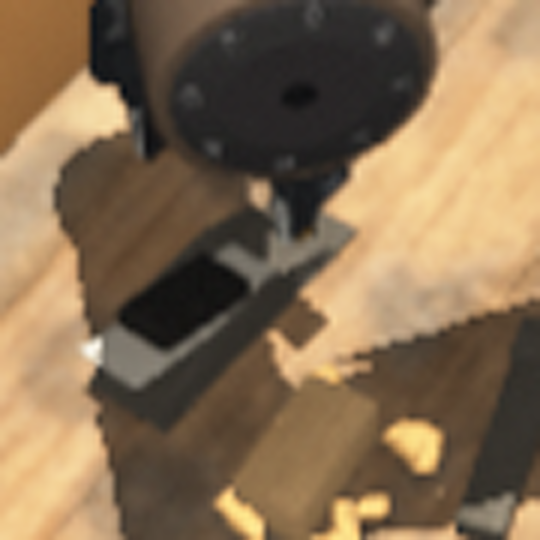

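Emit:
crank_tcp --rows '[-0.003, -0.0012, 0.02, 0, 0, 0, 0, 0, 0.02, 0, 0, 0, 0, 0, 0.015, 0, 0, 0, 0, 0, 0.01, 0, 0, 0, 0, 0, 0.008, 0, 0, 0, 0, 0, 0.004, 0, 0, 0, 0, 0, 0, 0, 0, 0, 0, 0, 0, 0, 0, 0]'

```text
time: 12.47
tool_pos: [0.6221, 0.3449, 0.0052]
orientation: [-0.673, 0.74, -0.0, 0.0]
wrist_force: [-0.3, 0.3, 1.1]
width: 0.972
finger_force: 0.0
```

Emit:
crank_tcp --rows '[0, 0, 0, 0, 0, 0, 0, 0, 0, 0, 0, 0, 0, 0, 0, 0, 0, 0, 0, 0, 0, 0, 0, 0, 0, 0, 0, 0, 0, 0]' --jaw 0 --clamp_n 90

```text
time: 12.88
tool_pos: [0.6218, 0.3452, 0.0055]
orientation: [-0.673, 0.74, 0.0, 0.0]
wrist_force: [-2.8, 0.1, 6.1]
width: 0.577
finger_force: 96.7
```

```bash
python3 -c "
from h import *
plan(.6204,.344,.004,174.4)"
```

```text
yaw 174.6 rz 0.003 | dx 0.0014 dy 0.0012 dz 0.0015 | tilt [0.0007 0.0007]
```

Emit:
crank_tcp --rows '[0, 0, -0.02, 0, 0, 0, 0, 0, -0.03, 0, 0, 0, 0, 0, -0.03, 0, 0, 0, 0, 0, 0, 0, 0, 0, 0, 0, 0, 0, 0, 0]'

```text
time: 13.3
tool_pos: [0.622, 0.3454, 0.0855]
orientation: [-0.673, 0.74, 0.0, 0.001]
wrist_force: [-0.1, 0.4, -7.1]
width: 0.582
finger_force: 96.3
```

```bash
python3 -c "
from h import *
s=ctrl.get_state();print(s['q'].round(2));plan(.5487,-.0744,.08,175.1)"
```

```text
[ 0.78  0.52 -0.07 -0.   -0.97 -0.87]
yaw 174.5 rz -0.010 | dx 0.4245 dy 0.0372 dz 0.0055 | tilt [0.0016 0.0022]
```

Emit:
crank_tcp --rows '[0, 0, 0, 0, 0, -0.01, 0.035, 0.0031, 0, 0, 0, 0, 0.035, 0.0031, 0, 0, 0, 0, 0.035, 0.0031, 0, 0, 0, 0, 0.035, 0.0031, 0, 0, 0, 0, 0.035, 0.0031, 0, 0, 0, 0, 0.035, 0.0031, 0, 0, 0, 0, 0.035, 0.0031, 0, 0, 0, 0, 0.035, 0.0031, 0, 0, 0, 0, 0.035, 0.0031, 0, 0, 0, 0, 0.035, 0.0031, 0, 0, 0, 0, 0.035, 0.0031, 0, 0, 0, 0]'

```text
time: 14.3
tool_pos: [0.5527, -0.0377, 0.0822]
orientation: [-0.677, 0.736, 0.001, -0.002]
wrist_force: [1.0, -0.3, -6.9]
width: 0.576
finger_force: 96.1
```

Emit:
crank_tcp --rows '[0.035, 0.0031, 0, 0, 0, 0, 0, 0, 0.02, 0, 0, 0, 0, 0, 0.02, 0, 0, 0, 0, 0, 0, 0, 0, 0, 0, 0, 0, 0, 0, 0]'

```text
time: 14.72
tool_pos: [0.5467, -0.0711, 0.0422]
orientation: [-0.676, 0.737, 0.002, -0.002]
wrist_force: [0.6, 0.7, -6.1]
width: 0.58
finger_force: 96.2
```

```bash
python3 -c "
from h import *
plan(.5487,-.0744,.0105,175.1)"
```

```text
yaw 175.1 rz 0.000 | dx 0.0031 dy -0.0022 dz 0.0317 | tilt [-0.0057 -0.001 ]
```

Emit:
crank_tcp --rows '[0.003, -0.0022, 0.01, 0, 0, 0, 0, 0, 0.01, 0, 0, 0, 0, 0, 0, 0, 0, 0, 0, 0, 0, 0, 0, 0, 0, 0, 0, 0, 0, 0]'

```text
time: 15.13
tool_pos: [0.5511, -0.0735, 0.0245]
orientation: [-0.677, 0.736, -0.0, 0.0]
wrist_force: [-0.3, -0.0, -6.5]
width: 0.578
finger_force: 96.2
```

```bash
python3 -c "
from h import *
s=ctrl.get_state();plan(.5487,-.0744,.0105,175.1)"
```

```text
yaw 175.2 rz 0.001 | dx 0.0011 dy 0.0023 dz 0.0140 | tilt [ 0.0001 -0.0001]
```

Emit:
crank_tcp --rows '[0.0011, 0.0023, 0.007, 0, 0, 0, 0, 0, 0.006, 0, 0, 0, 0, 0, 0, 0, 0, 0, 0, 0, 0, 0, 0, 0]'

```text
time: 15.47
tool_pos: [0.548, -0.0747, 0.0108]
orientation: [-0.676, 0.737, 0.0, -0.0]
wrist_force: [-0.2, -1.0, -6.1]
width: 0.575
finger_force: 96.4
```

```bash
python3 -c "
from h import *
plan(.5487,-.0744,.0105,175.1)"
```

```text
yaw 175.1 rz 0.001 | dx -0.0004 dy -0.0006 dz 0.0003 | tilt [-0.0011 -0.0002]
```

Emit:
crank_tcp --rows '[0, 0, 0, 0, 0, 0, 0, 0, 0, 0, 0, 0, 0, 0, 0, 0, 0, 0, 0, 0, 0, 0, 0, 0, 0, 0, -0.03, 0, 0, 0, 0, 0, -0.04, 0, 0, 0, 0, 0, -0.03, 0, 0, 0, 0, 0, 0, 0, 0, 0]' --jaw 0.9

```text
time: 16.13
tool_pos: [0.5527, -0.0744, 0.1184]
orientation: [-0.677, 0.736, -0.004, 0.004]
wrist_force: [0.6, 0.8, 0.1]
width: 0.9
finger_force: 0.0
```

Emit:
crank_tcp --rows '[-0.038, 0.009, 0, 0, 0, 0, -0.038, 0.009, 0, 0, 0, 0, -0.038, 0.009, 0, 0, 0, 0, -0.038, 0.009, 0, 0, 0, 0, -0.038, 0.009, 0, 0, 0, 0, -0.038, 0.009, 0, 0, 0, 0, -0.038, 0.009, 0, 0, 0, 0, -0.038, 0.009, 0, 0, 0, 0, -0.038, 0.009, 0, 0, 0, 0, -0.035, 0.009, 0, 0, 0, 0, 0, 0, 0, 0, 0, 0, 0, 0, 0, 0, 0, 0]'

```text
time: 17.13
tool_pos: [0.4905, 0.3107, 0.1114]
orientation: [-0.678, 0.735, 0.0, 0.0]
wrist_force: [0.6, -0.4, 0.3]
width: 0.894
finger_force: 0.0
```

```bash
python3 -c "
from h import *
plan(.447,.335,.1,195)
t=viewer.get_image('top'); s=viewer.get_image('scene');cv2.imwrite('pics/t6.png',t);cv2.imwrite('pics/s6.png',s)
t=t[175:215,285:350]; s=s[135:185,270:325]
cv2.imwrite('pics/a10.png',np.hstack([cv2.resize(t,(455,280),interpolation=2),cv2.resize(s,(308,280),interpolation=2)]))"
```

```text
yaw 175.3 rz -0.344 | dx -0.0347 dy 0.0357 dz 0.0114 | tilt [0.0004 0.0004]
```

View pics/a10.png

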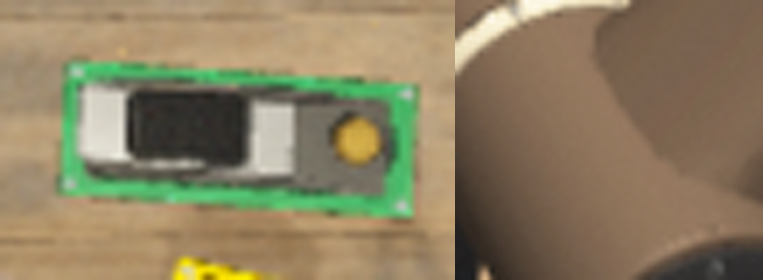

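```bash
python3 - <<'E'
from h import *
t=cv2.imread("pics/t6.png"); c=np.array([.5487,-.0744]); g=np.radians(85.1); u=np.array([np.cos(g),np.sin(g)]); v=np.array([u[1],-u[0]])
for z in (.006,.03):
  for x in (-17,-10,10):
    for r in (np.arange(-98,-70,2),np.arange(72,100,2)):
      P=c+r[:,None]/1e3*u+x/1e3*v; p=proj("top",np.c_[P,np.full(len(r),z)]).astype(np.float32)
      q=cv2.remap(t,p[None,:,0],p[None,:,1],1)[0]
      if z<.01 or r[0]>0: print(z,x,*[f"{a}:{int(b[1])-int(b[2])},{int(b.mean())}" for a,b in zip(r,q)])
E
```

```text
0.006 -17 -98:-23,139 -96:-2,132 -94:56,133 -92:92,131 -90:104,125 -88:108,122 -86:108,122 -84:98,121 -82:86,120 -80:50,116 -78:10,112 -76:1,111 -74:-6,110 -72:-5,109
0.006 -17 72:-4,152 74:-4,151 76:-2,146 78:-1,139 80:26,139 82:57,139 84:76,136 86:94,132 88:98,136 90:90,138 92:38,134 94:-3,136 96:-19,146 98:-26,152
0.006 -10 -98:-19,135 -96:-6,123 -94:47,124 -92:89,123 -90:100,122 -88:105,120 -86:101,118 -84:81,108 -82:47,92 -80:22,94 -78:1,103 -76:-5,105 -74:-7,105 -72:-10,104
0.006 -10 72:-3,218 74:-3,218 76:-3,218 78:-3,216 80:-1,206 82:3,190 84:33,169 86:70,146 88:88,141 90:100,137 92:46,135 94:-1,134 96:-16,144 98:-25,152
0.006 10 -98:-10,152 -96:12,139 -94:46,131 -92:83,125 -90:98,122 -88:106,121 -86:89,107 -84:67,93 -82:33,90 -80:5,87 -78:-1,88 -76:-9,95 -74:-26,112 -72:-34,125
0.006 10 72:-5,207 74:-4,208 76:-3,208 78:-4,208 80:-3,205 82:5,173 84:19,144 86:61,133 88:90,124 90:87,116 92:61,117 94:11,126 96:-14,130 98:-19,131
0.03 -17 72:-4,200 74:-3,198 76:-4,195 78:-4,188 80:-4,180 82:9,172 84:27,161 86:55,149 88:84,136 90:94,138 92:90,139 94:37,135 96:-3,137 98:-19,149
0.03 -10 72:-4,218 74:-4,218 76:-4,218 78:-4,218 80:-4,217 82:-2,209 84:2,193 86:30,171 88:68,147 90:88,139 92:103,135 94:48,137 96:-4,140 98:-17,147
0.03 10 72:-4,205 74:-4,206 76:-4,207 78:-4,207 80:-3,206 82:-4,206 84:4,175 86:16,142 88:59,132 90:92,123 92:87,114 94:64,114 96:12,125 98:-12,130
```

The plane sits ~4 mm too far toward +y on its mat (tip-side gap ~14 mm at (400,150) vs ~7 mm at the heel (72,130)); regripping to shift it.

Emit:
crank_tcp --rows '[0.038, -0.009, 0, 0, 0, 0, 0.038, -0.009, 0, 0, 0, 0, 0.038, -0.009, 0, 0, 0, 0, 0.038, -0.009, 0, 0, 0, 0, 0.038, -0.009, 0, 0, 0, 0, 0.038, -0.009, 0, 0, 0, 0, 0.038, -0.009, 0, 0, 0, 0, 0.038, -0.009, 0, 0, 0, 0, 0.038, -0.009, 0, 0, 0, 0, 0.035, -0.009, 0, 0, 0, 0, 0, 0, 0, 0, 0, 0, 0, 0, 0, 0, 0, 0]' --jaw 0.95

```text
time: 18.23
tool_pos: [0.5478, -0.0779, 0.1113]
orientation: [-0.674, 0.738, 0.0, -0.0]
wrist_force: [-0.1, -0.2, -0.4]
width: 0.953
finger_force: 0.0
```

```bash
python3 -c "
from h import *
plan(.5487,-.0744,.0105,175.1)"
```

```text
yaw 174.8 rz -0.005 | dx -0.0036 dy -0.0006 dz 0.1008 | tilt [-0.0001 -0.    ]
```

Emit:
crank_tcp --rows '[-0.0036, -0.0006, 0.03, 0, 0, -0.005, 0, 0, 0.03, 0, 0, 0, 0, 0, 0.02, 0, 0, 0, 0, 0, 0.012, 0, 0, 0, 0, 0, 0.007, 0, 0, 0, 0, 0, 0, 0, 0, 0, 0, 0, 0, 0, 0, 0]'

```text
time: 18.82
tool_pos: [0.5495, -0.0709, 0.0127]
orientation: [-0.678, 0.735, -0.0, 0.0]
wrist_force: [0.1, 0.9, -0.1]
width: 0.946
finger_force: 0.0
```

Emit:
crank_tcp --rows '[0, 0, 0, 0, 0, 0, 0, 0, 0, 0, 0, 0, 0, 0, 0, 0, 0, 0, 0, 0, 0, 0, 0, 0, 0, 0, 0, 0, 0, 0]' --jaw 0 --clamp_n 90

```text
time: 19.23
tool_pos: [0.5496, -0.071, 0.0137]
orientation: [-0.678, 0.735, -0.0, 0.0]
wrist_force: [-2.8, 2.5, 9.0]
width: 0.578
finger_force: 94.8
```

Emit:
crank_tcp --rows '[0, 0, -0.006, 0, 0, 0, 0.002, 0, 0, 0, 0, 0, 0.002, 0, 0, 0, 0, 0, 0, 0, 0, 0, 0, 0, 0, 0, 0, 0, 0, 0]'

```text
time: 19.65
tool_pos: [0.5486, -0.0754, 0.0179]
orientation: [-0.678, 0.735, 0.0, -0.0]
wrist_force: [0.1, -1.0, -6.5]
width: 0.578
finger_force: 95.1
```

```bash
python3 -c "
from h import *
plan(.5483,-.0784,.0105,175.1)"
```

```text
yaw 175.4 rz 0.005 | dx 0.0031 dy 0.0000 dz 0.0074 | tilt [-0.0009 -0.    ]
```

Emit:
crank_tcp --rows '[0, 0.0003, 0.0036, 0, 0, 0.005, 0, 0, 0, 0, 0, 0, 0, 0, 0, 0, 0, 0, 0, 0, 0, 0, 0, 0]'

```text
time: 19.98
tool_pos: [0.5486, -0.075, 0.0144]
orientation: [-0.676, 0.736, 0.0, -0.0]
wrist_force: [0.0, 0.3, -6.4]
width: 0.577
finger_force: 95.0
```

Emit:
crank_tcp --rows '[0, 0, 0, 0, 0, 0, 0, 0, 0, 0, 0, 0, 0, 0, 0, 0, 0, 0, 0, 0, 0, 0, 0, 0, 0, 0, -0.03, 0, 0, 0, 0, 0, -0.04, 0, 0, 0, 0, 0, -0.03, 0, 0, 0, 0, 0, 0, 0, 0, 0]' --jaw 0.9

```text
time: 20.65
tool_pos: [0.5529, -0.0748, 0.1216]
orientation: [-0.677, 0.736, -0.003, 0.004]
wrist_force: [1.0, -0.4, 1.2]
width: 0.904
finger_force: 0.0
```

Emit:
crank_tcp --rows '[-0.038, 0.009, 0, 0, 0, 0, -0.038, 0.009, 0, 0, 0, 0, -0.038, 0.009, 0, 0, 0, 0, -0.038, 0.009, 0, 0, 0, 0, -0.038, 0.009, 0, 0, 0, 0, -0.038, 0.009, 0, 0, 0, 0, -0.038, 0.009, 0, 0, 0, 0, -0.038, 0.009, 0, 0, 0, 0, -0.038, 0.009, 0, 0, 0, 0, -0.038, 0.009, 0, 0, 0, 0, -0.03, 0.009, 0, 0, 0, 0, 0, 0, 0, 0, 0, 0]'

```text
time: 21.65
tool_pos: [0.4846, 0.3474, 0.115]
orientation: [-0.678, 0.735, 0.0, 0.001]
wrist_force: [-0.4, -1.0, -0.4]
width: 0.899
finger_force: 0.0
```

```bash
python3 - <<'E'
from h import *
plan(.4465,.337,.1,195)
t=viewer.get_image('top'); cv2.imwrite('pics/t7.png',t);cv2.imwrite('pics/s7.png',viewer.get_image('scene'))
c=np.array([.5487,-.0744]); g=np.radians(85.1); u=np.array([np.cos(g),np.sin(g)]); v=np.array([u[1],-u[0]])
def prof(o,d,r,z):
  P=c+np.array(o)/1e3@np.array([u,v])+r[:,None]/1e3*d; p=proj("top",np.c_[P,np.full(len(r),z)]).astype(np.float32)
  q=cv2.remap(t,p[None,:,0],p[None,:,1],1)[0]
  print(o,*[f"{a}:{int(b[1])-int(b[2])}" for a,b in zip(r,q)])
for x in (-10,10):
  for r in (np.arange(-96,-70,2),np.arange(76,100,2)): prof((0,x),u,r,.006)
for y in (-60,60):
  for r in (np.arange(-40,-20,2),np.arange(20,40,2)): prof((y,0),v,r,.006)
E
```

```text
yaw 175.4 rz -0.343 | dx 0.0001 dy 0.0395 dz 0.0150 | tilt [0.0019 0.0018]
(0, -10) -96:-5 -94:48 -92:89 -90:100 -88:94 -86:71 -84:44 -82:15 -80:2 -78:-4 -76:-7 -74:-12 -72:-15
(0, -10) 76:-2 78:-1 80:16 82:41 84:69 86:98 88:103 90:101 92:46 94:-3 96:-16 98:-24
(0, 10) -96:11 -94:45 -92:85 -90:99 -88:108 -86:72 -84:33 -82:10 -80:-9 -78:-20 -76:-28 -74:-32 -72:-34
(0, 10) 76:-4 78:-3 80:2 82:51 84:94 86:99 88:99 90:90 92:62 94:8 96:-15 98:-19
(-60, 0) -40:-31 -38:2 -36:43 -34:73 -32:101 -30:104 -28:99 -26:50 -24:16 -22:3
(-60, 0) 20:-7 22:-5 24:-3 26:38 28:80 30:94 32:101 34:70 36:37 38:-3
(60, 0) -40:-24 -38:-11 -36:14 -34:63 -32:94 -30:99 -28:83 -26:51 -24:25 -22:0
(60, 0) 20:-3 22:-3 24:-1 26:8 28:32 30:79 32:96 34:85 36:47 38:-9
```

Plane now symmetric on its mat (≈9.5 mm gaps both ends). Now the dog.

Emit:
crank_tcp --rows '[0, 0, 0, 0, 0, -0.115, 0, 0, 0, 0, 0, -0.115, 0, 0, 0, 0, 0, -0.113, 0, 0.0395, 0.02, 0, 0, 0, 0, 0, 0.02, 0, 0, 0, 0, 0, 0, 0, 0, 0, 0, 0, 0, 0, 0, 0, 0, 0, 0, 0, 0, 0]' --jaw 0.62

```text
time: 22.42
tool_pos: [0.4502, 0.3327, 0.0771]
orientation: [0.792, -0.61, 0.0, -0.001]
wrist_force: [-0.4, 0.2, 0.7]
width: 0.621
finger_force: 0.0
```

```bash
python3 -c "
from h import *
plan(.4465,.340,.003,195)
s=ctrl.get_state();print(s['q'].round(2))"
```

```text
yaw -165.2 rz -0.004 | dx -0.0080 dy 0.0017 dz 0.0741 | tilt [0.0013 0.0009]
[ 0.99  0.32 -0.44  0.   -0.81 -0.73]
```

Emit:
crank_tcp --rows '[-0.008, 0.0017, 0.02, 0, 0, 0, 0, 0, 0.02, 0, 0, 0, 0, 0, 0.015, 0, 0, 0, 0, 0, 0.01, 0, 0, 0, 0, 0, 0.005, 0, 0, 0, 0, 0, 0.004, 0, 0, 0, 0, 0, 0, 0, 0, 0, 0, 0, 0, 0, 0, 0]'

```text
time: 23.08
tool_pos: [0.4458, 0.3401, 0.0025]
orientation: [0.792, -0.61, 0.0, -0.0]
wrist_force: [0.4, 0.4, 0.4]
width: 0.621
finger_force: 0.0
```

Emit:
crank_tcp --rows '[0, 0, 0, 0, 0, 0, 0, 0, 0, 0, 0, 0, 0, 0, 0, 0, 0, 0, 0, 0, 0, 0, 0, 0, 0, 0, 0, 0, 0, 0]' --jaw 0 --clamp_n 50

```text
time: 23.5
tool_pos: [0.446, 0.3405, 0.003]
orientation: [0.792, -0.61, 0.0, -0.001]
wrist_force: [-0.3, -0.4, 6.4]
width: 0.274
finger_force: 49.0
```

```bash
python3 -c "
from h import *
plan(.4465,.340,.003,195)"
```

```text
yaw -165.2 rz -0.003 | dx 0.0006 dy -0.0004 dz 0.0000 | tilt [0.0015 0.0016]
```

Emit:
crank_tcp --rows '[0, 0, -0.02, 0, 0, 0, 0, 0, -0.04, 0, 0, 0, 0, 0, -0.04, 0, 0, 0, 0, 0, 0, 0, 0, 0, 0, 0, 0, 0, 0, 0, 0, 0, 0, 0, 0, 0]'

```text
time: 24.0
tool_pos: [0.4447, 0.3393, 0.1016]
orientation: [0.792, -0.61, -0.0, 0.0]
wrist_force: [-0.2, -0.3, -2.7]
width: 0.279
finger_force: 50.2
```

```bash
python3 -c "
from h import *
plan(.5527,-.292,.1,185.4)"
```

```text
yaw -165.2 rz 0.163 | dx 0.6387 dy -0.0481 dz 0.0016 | tilt [-0.0005  0.0003]
```

Emit:
crank_tcp --rows '[0, 0, 0, 0, 0, 0.082, 0, 0, 0, 0, 0, 0.081, 0.038, -0.0029, 0, 0, 0, 0, 0.038, -0.0029, 0, 0, 0, 0, 0.038, -0.0029, 0, 0, 0, 0, 0.038, -0.0029, 0, 0, 0, 0, 0.038, -0.0029, 0, 0, 0, 0, 0.038, -0.0029, 0, 0, 0, 0, 0.038, -0.0029, 0, 0, 0, 0, 0.038, -0.0029, 0, 0, 0, 0, 0.038, -0.0029, 0, 0, 0, 0, 0.038, -0.0029, 0, 0, 0, 0]'

```text
time: 25.0
tool_pos: [0.5088, -0.0379, 0.1002]
orientation: [0.74, -0.673, -0.001, 0.001]
wrist_force: [-0.0, 0.6, -2.5]
width: 0.281
finger_force: 50.1
```

Emit:
crank_tcp --rows '[0.038, -0.0029, 0, 0, 0, 0, 0.038, -0.0029, 0, 0, 0, 0, 0.038, -0.0029, 0, 0, 0, 0, 0.038, -0.0029, 0, 0, 0, 0, 0.038, -0.0029, 0, 0, 0, 0, 0.038, -0.0029, 0, 0, 0, 0, 0.03, -0.0029, 0, 0, 0, 0, 0, 0, 0, 0, 0, 0, 0, 0, 0, 0, 0, 0, 0, 0, 0, 0, 0, 0]'

```text
time: 25.83
tool_pos: [0.5535, -0.2905, 0.0997]
orientation: [0.739, -0.673, -0.002, 0.001]
wrist_force: [0.7, 1.7, -2.0]
width: 0.277
finger_force: 50.0
```

```bash
python3 -c "
from h import *
plan(.5525,-.2918,.0085,185.4)"
```

```text
yaw -174.6 rz -0.000 | dx 0.0012 dy 0.0011 dz 0.0912 | tilt [-0.0036  0.0012]
```

Emit:
crank_tcp --rows '[0.0012, 0.0011, 0.03, 0, 0, 0, 0, 0, 0.025, 0, 0, 0, 0, 0, 0.02, 0, 0, 0, 0, 0, 0, 0, 0, 0, 0, 0, 0, 0, 0, 0, 0, 0, 0, 0, 0, 0]'

```text
time: 26.33
tool_pos: [0.5547, -0.2915, 0.0279]
orientation: [0.74, -0.672, 0.0, -0.0]
wrist_force: [0.9, -0.5, -2.1]
width: 0.279
finger_force: 50.0
```

```bash
python3 -c "
from h import *
plan(.5525,-.2918,.0085,185.4)"
```

```text
yaw -174.5 rz 0.002 | dx 0.0001 dy 0.0022 dz 0.0194 | tilt [ 0.0007 -0.0005]
```

Emit:
crank_tcp --rows '[0, 0.0022, 0.01, 0, 0, 0.002, 0, 0, 0.009, 0, 0, 0, 0, 0, 0, 0, 0, 0, 0, 0, 0, 0, 0, 0]'

```text
time: 26.67
tool_pos: [0.5515, -0.2922, 0.0077]
orientation: [0.739, -0.673, -0.0, 0.0]
wrist_force: [0.4, -0.0, -3.1]
width: 0.286
finger_force: 50.1
```

```bash
python3 -c "
from h import *
plan(.5525,-.2918,.0085,185.4)"
```

```text
yaw -174.7 rz -0.001 | dx -0.0003 dy -0.0010 dz -0.0008 | tilt [-0.0004  0.0001]
```

Emit:
crank_tcp --rows '[0, 0, 0, 0, 0, 0, 0, 0, 0, 0, 0, 0, 0, 0, 0, 0, 0, 0, 0, 0, 0, 0, 0, 0, 0, 0, -0.03, 0, 0, 0, 0, 0, -0.04, 0, 0, 0, 0, 0, -0.04, 0, 0, 0, 0, 0, -0.03, 0, 0, 0]' --jaw 0.7

```text
time: 27.33
tool_pos: [0.5524, -0.2927, 0.1514]
orientation: [0.739, -0.673, 0.001, -0.0]
wrist_force: [1.5, -0.8, 0.1]
width: 0.704
finger_force: 0.0
```

Emit:
crank_tcp --rows '[-0.038, 0, 0, 0, 0, 0, -0.038, 0.0, 0, 0, 0, 0, -0.038, 0, 0, 0, 0, 0, -0.038, 0.0, 0, 0, 0, 0, -0.038, 0, 0, 0, 0, 0, -0.038, 0, 0, 0, 0, 0, -0.038, 0, 0, 0, 0, 0, -0.038, 0, 0, 0, 0, 0, -0.038, 0, 0, 0, 0, 0, -0.038, 0, 0, 0, 0, 0, -0.038, 0, 0, 0, 0, 0, 0, 0, 0, 0, 0, 0]'

```text
time: 28.33
tool_pos: [0.5131, 0.1292, 0.1485]
orientation: [0.741, -0.672, 0.0, -0.001]
wrist_force: [-0.2, -0.5, 0.0]
width: 0.699
finger_force: 0.0
```

```bash
python3 - <<'E'
from h import *
t=viewer.get_image('top'); cv2.imwrite('pics/t8.png',t);s=viewer.get_image('scene');cv2.imwrite('pics/s8.png',s)
a=cv2.resize(t[175:240,230:405],(796,296),interpolation=2); b=cv2.resize(s[105:180,270:370],(400,300),interpolation=2);b=np.hstack([b,cv2.resize(t[178:208,350:390],(396,300),interpolation=2)])
cv2.imwrite('pics/a11.png',np.vstack([a,b]))
E
```

```text
(no output)
```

View pics/a11.png

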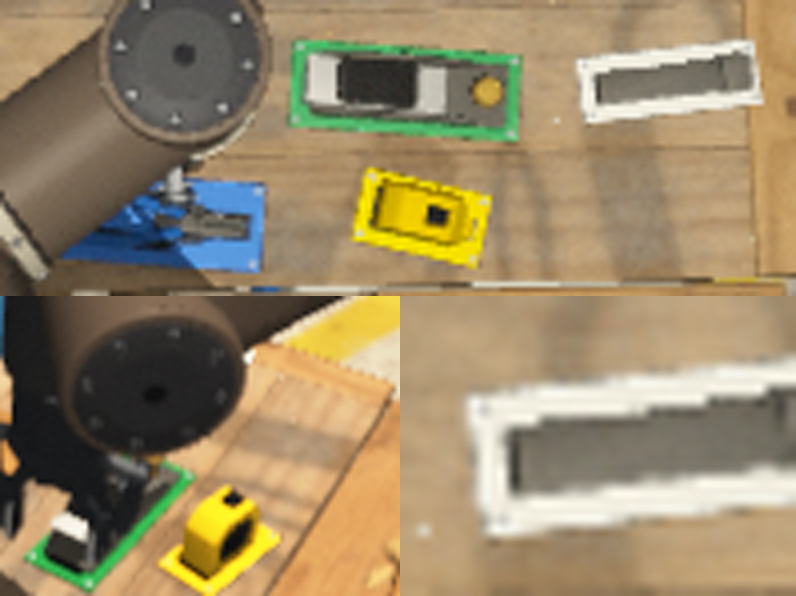

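```bash
python3 - <<'E'
from h import *
t=cv2.imread('pics/t8.png')
c=np.array([.5525,-.2923]); g=np.radians(95.4); u=np.array([np.cos(g),np.sin(g)]); v=np.array([u[1],-u[0]])
def prof(o,d,r,z):
  P=c+np.array(o)/1e3@np.array([u,v])+r[:,None]/1e3*d; p=proj("top",np.c_[P,np.full(len(r),z)]).astype(np.float32)
  print(z,o,*[f"{a}:{b}" for a,b in zip(r,cv2.remap(t,p[None,:,0],p[None,:,1],1)[0].mean(1).astype(int))])
for x in (-5,0,5):
  prof((0,x),u,np.arange(-78,-52,2),.004); prof((0,x),u,np.arange(52,80,2),.004)
for y in (-50,-20,45):
  prof((y,0),v,np.arange(-30,-8,2),.004);prof((y,0),v,np.arange(8,32,2),.004)
m=np.zeros(t.shape[:2],np.uint8); hs=cv2.cvtColor(t,cv2.COLOR_BGR2HSV); b=t.mean(2)
m[184:203,358:398]=((b>70)&(b<150)&(hs[...,1]<70))[184:203,358:398]
print(rect("top",m,.024))
# tape
E
```

```text
0.004 (0, -5) -78:147 -76:148 -74:185 -72:211 -70:179 -68:147 -66:124 -64:110 -62:112 -60:113 -58:114 -56:116 -54:121
0.004 (0, -5) 52:118 54:117 56:110 58:84 60:96 62:180 64:228 66:233 68:236 70:237 72:212 74:176 76:160 78:149
0.004 (0, 0) -78:147 -76:159 -74:190 -72:197 -70:181 -68:156 -66:126 -64:116 -62:111 -60:113 -58:115 -56:117 -54:118
0.004 (0, 0) 52:113 54:114 56:100 58:75 60:113 62:186 64:215 66:231 68:234 70:234 72:196 74:164 76:160 78:157
0.004 (0, 5) -78:146 -76:160 -74:180 -72:180 -70:178 -68:149 -66:123 -64:115 -62:111 -60:114 -58:116 -56:115 -54:115
0.004 (0, 5) 52:107 54:106 56:91 58:73 60:133 62:191 64:214 66:231 68:233 70:221 72:183 74:159 76:153 78:153
0.004 (-50, 0) -30:162 -28:173 -26:192 -24:218 -22:229 -20:232 -18:218 -16:195 -14:162 -12:130 -10:126
0.004 (-50, 0) 8:113 10:110 12:107 14:102 16:147 18:212 20:227 22:231 24:218 26:199 28:168 30:142
0.004 (-20, 0) -30:159 -28:157 -26:183 -24:220 -22:230 -20:232 -18:232 -16:233 -14:183 -12:136 -10:122
0.004 (-20, 0) 8:106 10:105 12:109 14:114 16:167 18:226 20:229 22:230 24:222 26:209 28:188 30:172
0.004 (45, 0) -30:133 -28:140 -26:177 -24:225 -22:232 -20:235 -18:235 -16:229 -14:179 -12:137 -10:127
0.004 (45, 0) 8:103 10:102 12:114 14:130 16:184 18:228 20:231 22:233 24:232 26:217 28:180 30:157
[ 553.4 -290.3  125.9   30.6  -85.1]
```

Dog: tip at −62 mm, shank end on the outline's end, so it is centred; all four tools are on their mats and the gripper is clear.

```bash
python3 -c "
from rig import job
print(job.job_done())"
```

```text
the job is handed in; nothing more can be done
None
```

The tape measure, blue pliers, block plane and bench dog are each on their own mat, and by camera measurement within about 2 mm of their outlines; the sanding block and offcut were left alone, and I handed the job in at about 28 s.

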